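# Set the heel stop one hole longer and fit the drum guard

## Task

Get the shoe-sole finishing station ready for a longer shoe: press the sprung button of the heel stop, slide the stop's tube one hole further out (towards the paddle end) and let the button pop up in that next hole. Then pick up the sheet-metal guard hood and set it over the sanding drum with its flat tongue straight down in the slot of the interlock switch, fully home and sitting flat on the base, and let go. Leave the polish tin, the brush and the hammer where they are.

Things in the scene. Friction and masses are not known exactly. Their poses are not given: they have to be found in the camera images.
- fixture: Finishing station: green base plate, x -90 to 125, y -140 to 140 mm, 20 thick, fixed, yaw within 0.3 rad. Origin on the bench, z up. At y=75 a steel sleeve along x (-70 to 100), 36 wide, top 55 above the bench, with 3 top holes 17 long at x=45, 15, -15 joined by a slot. At x=20, y=-75 the brown upright drum (44 dia, top at 81, still). At x=95, y=-75 the grey switch block, 38 x 48, top at 75.
- heel_stop (a joint): Telescoping 24 mm square tube in the sleeve with an upright paddle on its end. 0 m = first hole (start); grows as it slides out along the fixture's -x: 0.030 at the second (next) hole, 0.060 at the third. About 2 mm of play each way in a hole. Friction some 1.5 N, no spring: stays where left. Locked hard while the button is up in a hole.
- detent (a joint): Sprung button on the tube, rides along with it: 0 m = up (popped into a hole), 0.008 = fully pressed; 4 N to start, 7 N fully down. The tube can slide only when it is pressed about 6 mm or more. Released between holes it stays caught under the sleeve at about 5.5 mm until it comes under a hole, then pops up by itself.
- button_cap (a point): Centre of the top face of the button's black cap (moves with tube and button), axes as the fixture's. The cap is 22 mm long (x, along the sleeve), 18 mm across (y; flat sides, can be pinched) and 14 mm tall; its underside is 10 mm above the sleeve's top when up, 2 mm when pressed.
- guard: Loose aluminium guard hood, about 0.35 kg, 100 (x) x 96 (y) mm, top plate 75 mm high, walls at +x and both y sides, open at -x and below, 88 mm wide inside. Origin: centre of its lower edge's plane, z up; stands on the bench, yaw within 0.5 rad. Fitted: origin at the drum's foot, axes along the fixture's, lower edge on the base plate.
- guard_grip (a point): Middle of the black grip fin on the guard's top, at x=10, y=0, z=95 mm of the guard, axes as the guard's. The fin is 16 mm thick (y), 60 mm long (x), from z=75 to 110 mm; the centre of mass is roughly below it.
- tongue_tip (a point): Centre of the lower end of the guard's steel tongue, at x=75, y=0, z=30 mm of the guard, axes as the guard's. The tongue is 4 mm thick (x), 16 mm wide (y) and hangs 41 mm straight down from a 28 mm wide bracket behind the +x wall.
- slot_mouth (a point): Centre of the slot's mouth in the switch's top face, 75 mm above the bench, at x=95, y=-75 mm of the fixture, axes as the fixture's. Slot 8 mm (x) by 20 mm (y), 2 mm chamfer, 30 mm deep; the tongue's tip is 25 mm below this point when the guard is fully home.
- drum_foot (a point): Centre of the drum's foot on the base plate's top, 20 mm above the bench, at x=20, y=-75 mm of the fixture, axes as the fixture's. The guard's origin belongs here.
- polish_tin: Bystander: flat dark metal polish tin, 80 mm diameter, 24 mm tall, origin under its centre.
- shoe_brush: Bystander: wooden shoe brush, 170 x 55 x 45 mm, origin under its centre.
- hammer: Bystander: hammer lying on the bench.
There are look-alikes about, which are no part of the job. Of the things like the guard, leave any that is blue or pink; of the rest the smaller one is meant.

How it is judged:
By the outcome, as a careful person would: the job done as asked, in the order asked, and still so for the second after the job is handed in, with the robot touching nothing.
It also fails if it takes over 51 s, if anything falls off the work surface, if the arm or the gripper's body presses on something with over 40 N, if the wrist force passes 120 N, or if a joint passes its speed limit or range.

## Robot

A 6-joint arm with a two-finger parallel gripper is mounted at the origin on the work surface. World frame = base frame: x ahead of the robot, y to its left, z up, the work surface at z = 0. Lengths are in m, angles in rad, forces in N, time in s.
With the tool pointing down it reaches from about 0.3 to 1 m from the base axis. Payload 5.1 kg.
Tool frame: the origin (TCP) lies at the very end of the fingers, on their centre line; the grasp point (between the pads) lies 19 mm behind it; z points along the fingers, y is the line along which they close (so a half turn about z gives the same grasp; the last joint's range is limited). The gripper opens to 95 mm and grips with 3 to 60 N. Pads are 20 mm wide; open, the fingers measure 119 mm over their backs; the gripper's body (75 mm by 180 mm) begins 59 mm behind the grasp point.
Start: joints at [1.171, 0.124, 1.65, -0, 1.367, -0.083], TCP at [0.203, 0.618, 0.215] pointing down, gripper open.
Joint ranges: [-2.61, 2.61], [-1.02, 2.33], [0.03, 2.71], [-1.35, 4.49], [0.32, 2.68], [-2.91, 2.91]. Speed limits (rad/s): [2.57, 2.57, 3.14, 3.14, 3.14, 3.14].

## Interface

Orientations are given as a 3x3 rotation matrix whose columns are the frame's x, y, z axes.
In Python, from station import arm gives the robot as it stands.
- The arm moves only by the tool play_rows, never from a script. Its argument "rows" is a list of rows, each an object of numbers: "grip": the closure, from 0 (fully open) to 1 (shut); "tx", "ty", "tz": the shift along the tool's x, y, z as a fraction of full scale; "wx", "wy", "wz": the turn, a rotation vector about the tool's x, y, z as a fraction of full scale. In form: [{"grip": .., "tx": .., "ty": .., "tz": .., "wx": .., "wy": .., "wz": ..}, ...]. A call has exactly 10 rows; each row is the pose to reach, as a shift and turn from the pose commanded when the call began, along the tool's axes at that moment, turning the shorter way round; what a row does not reach only later rows make up. Full scale, the value 1, is 50 cm for a shift and 180 degrees for a turn. A row lasts 1/12 s, in which the tool goes at most 41.7 mm and 7.16 degrees, less where a joint would pass 70% of its speed; a pose out of reach is approached as far as the arm can. A call with a number of a shift or a turn outside -1 to 1 is refused whole. A call with a gripper value outside its range is refused whole. The fingers move at their own pace and stop on an object; "force" is the grip in N (left out, the last holds). Time passes only in rows, so rows that repeat a pose let the fingers close, or fill a call up. It gives the time, the measured TCP pose, the force, the opening and the grip force at its end, in the units of the state.
- arm.state(): the state, without advancing time (a new reading comes with each control period).
- arm.read_camera(name): name is "scene" or "top" or "wrist"; returns the picture (400x640x3 uint8, red, green, blue); there is no depth.
- arm.camera_info(name): a dict with "fx", "fy", "cx", "cy" (pixels), "R" (3x3) and "t" (3): a world point X has camera coordinates R X + t; the wrist camera has in their place "mount" (4x4, takes a point from camera to tool coordinates, whose origin is the TCP and whose axes are the flange's). Camera axes: x right, y down, z forward; pixel columns grow to the right and rows downward; lengths in m; the calibration is good to about 2 mm. A picture is of the moment at which its call begins: read the wrist's pose just before it. camera_info takes no time and is no camera call.
- arm.sign_off(): hands the job in; it is judged then, once.
The state is a dict: "t": time; "joint_positions": joint angles; "joint_vel": joint speeds; "tau": joint torques, N m; "position": TCP position; "eef_rot": TCP orientation; "contact_force": force on the tool from outside, world axes, zero at the start; "wrist_torque": the same for the moment, N m; "grip_width": opening from 0.0 (shut) to 1.0 (fully open); "grasp_force": force on a finger pad.
Only numpy, scipy, OpenCV 4.12 (cv2) and the standard library are available. Lean on these libraries where they do the work, as an engineer would, in place of code of your own. Each camera call takes 0.05 s, during which the arm holds its last target. There are 200 camera calls.

## Working session

There is one attempt and no reset: what is moved stays moved. The work goes in short steps, Python scripts to look and compute and a tool call to move; the robot and the scene stay as the last step left them, time stands still between calls to the robot, and variables do not carry over. Pictures are saved under pics/ and viewed, at most 10 in all, crops included, and the job is handed in when it is done.

Besides the shell and the picture viewer there is one more tool, called after "Emit:" as name(argument=value, ...) on one line, values as JSON. play_rows: Moves the arm, as the interface text tells. Shift numbers are shares of 50 cm and turn numbers shares of 180 degrees, none past 1 either way. Its arguments: {"type":"object","properties":{"rows":{"type":"array"},"force":{"type":"number"}},"required":["rows"]}

```bash
ls; mkdir -p pics
python3 - <<'E'
from station import arm
import cv2,numpy as np
for n in("scene","top"):
    im=arm.read_camera(n); cv2.imwrite(f"pics/{n}0.png",im[...,::-1])
    i=arm.camera_info(n); print(n,{k:np.round(v,4).tolist() for k,v in i.items()})
i=arm.camera_info("wrist");print({k:np.round(v,4).tolist() for k,v in i.items()})
s=arm.state();print(s)
E
```

```text
pics
scene {'fx': 396.7634, 'fy': 396.7634, 'cx': 319.8082, 'cy': 200.1318, 'R': [[0.6228, 0.7824, -0.0004], [0.4808, -0.3831, -0.7887], [-0.6172, 0.491, -0.6148]], 't': [-0.3171, -0.1782, 2.0714]}
top {'fx': 513.3098, 'fy': 513.3098, 'cx': 324.5268, 'cy': 210.3309, 'R': [[0.055, -0.9985, 0.0037], [-0.9759, -0.0546, -0.2115], [0.2114, 0.0081, -0.9774]], 't': [-0.0332, 0.5234, 1.846]}
{'fx': 358.5143, 'fy': 358.5143, 'cx': 314.822, 'cy': 190.1848, 'mount': [[0.0007, -0.9605, -0.2781, 0.0796], [1.0, 0.0009, -0.0006, -0.0004], [0.0008, -0.2781, 0.9605, -0.1692], [0.0, 0.0, 0.0, 1.0]]}
{'t': 0.1, 'joint_positions': array([ 1.17135238e+00,  1.24447552e-01,  1.65153381e+00, -2.97561365e-05,
        1.36750884e+00, -8.25427211e-02]), 'joint_vel': array([-0.00053828, -0.00203352, -0.00141238,  0.00048722,  0.00071946,
        0.00021465]), 'tau': array([ 8.80892730e-04, -4.18878365e+01, -3.61097395e+01,  7.76705914e-02,
        4.61575796e-02, -1.03010016e-04]), 'position': array([0.2023277 , 0.61709345, 0.21350716]), 'eef_rot': array([[-9.50207465e-01,  3.11617183e-01, -7.11119224e-04],
       [ 3.11617968e-01,  9.50205844e-01, -1.75950292e-03],
       [ 1.27418298e-04, -1.89349034e-03, -9.99998199e-01]]), 'contact_force': array([ 0.30301661,  0.11070298, -0.29500484]), 'wrist_torque': array([-0.01124989,  0.01545131, -0.04022849]), 'grasp_force': 0.0, 'grip_width': 0.9999890774252944}
```

View pics/top0.png

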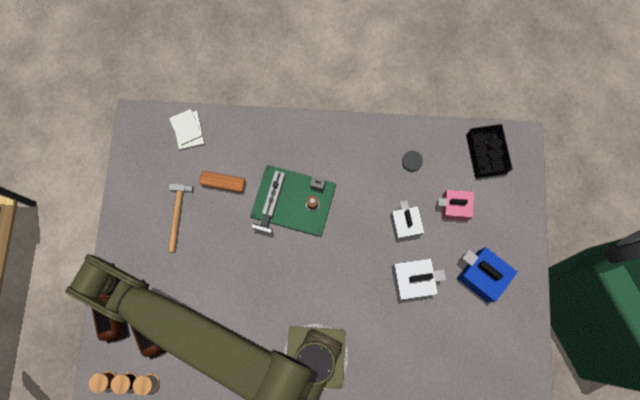

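View pics/scene0.png

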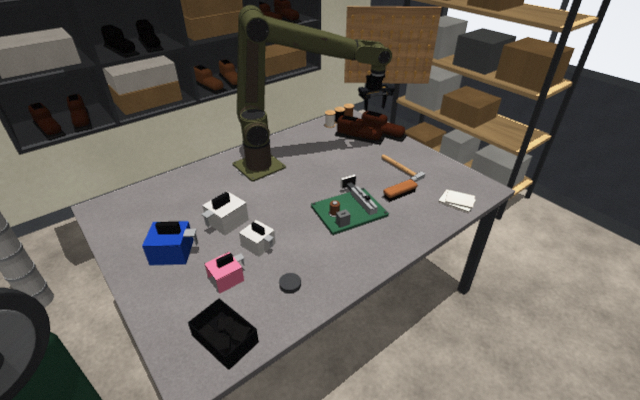

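The top view shows the fixture around (293,200), with its paddle at (262,228). The small white guard is at (408,222) with its fin at about (408,218) and its tongue at (404,205). The larger white decoy is at (416,280), with blue and pink ones to the right.

```bash
cat > h.py <<'E'
import numpy as np,cv2
from station import arm
def cam(name,s=None):
    i=arm.camera_info(name)
    if name!="wrist":
        R=i["R"].T; c=-R@i["t"]
    else:
        M=np.array(i["mount"]);Rt=np.array(s["eef_rot"]);R=Rt@M[:3,:3];c=Rt@M[:3,3]+s["position"]
    return i,R,c
def cast(cm,uv,z):
    i,R,c=cm; uv=np.atleast_2d(np.asarray(uv,float))
    d=np.c_[(uv[:,0]-i["cx"])/i["fx"],(uv[:,1]-i["cy"])/i["fy"],np.ones(len(uv))]@R.T
    return c+d*((z-c[2])/d[:,2])[:,None]
def proj(cm,X):
    i,R,c=cm; p=(np.atleast_2d(X)-c)@R
    return np.c_[p[:,0]/p[:,2]*i["fx"]+i["cx"],p[:,1]/p[:,2]*i["fy"]+i["cy"]]
def big(m):
    cs,_=cv2.findContours(m.astype(np.uint8),cv2.RETR_EXTERNAL,cv2.CHAIN_APPROX_NONE)
    return max(cs,key=cv2.contourArea).reshape(-1,2)
def delta(s,T,yaw=None,half=False):
    """shift in tool axes /0.5 and tool-z turn/pi to reach TCP T and tool x-axis yaw"""
    R=np.array(s["eef_rot"]); d=R.T@(np.array(T)-s["position"])/0.5
    out=[np.round(d,4).tolist()]
    if yaw is not None:
        Rz=np.array([[np.cos(yaw),np.sin(yaw),0],[np.sin(yaw),-np.cos(yaw),0],[0,0,-1]])
        from scipy.spatial.transform import Rotation as Ro
        for k in(0,np.pi):
            R2=Rz@Ro.from_euler("z",k).as_matrix()
            out.append(np.round(Ro.from_matrix(R.T@R2).as_rotvec()/np.pi,4).tolist())
    return out
def hsv(im): return cv2.cvtColor(im,cv2.COLOR_RGB2HSV).astype(int)
E
python3 - <<'E'
from h import *
im=cv2.imread("pics/top0.png")[...,::-1].copy(); cm=cam("top"); H=hsv(im)
g=(H[...,0]>60)&(H[...,0]<90)&(H[...,1]>110)
g[:,400:]=0
c=big(cv2.morphologyEx(g.astype(np.uint8),cv2.MORPH_CLOSE,np.ones((5,5))))
P=cast(cm,c,0.02)[:,:2].astype(np.float32); r=cv2.minAreaRect(P);print(r); print(cv2.boxPoints(r))
for box in((390,195,430,245),(385,252,450,305)):
    m=np.zeros(H.shape[:2],bool);x0,y0,x1,y1=box
    m[y0:y1,x0:x1]=((H[...,2]>190)&(H[...,1]<30))[y0:y1,x0:x1]
    c=big(m);P=cast(cm,c,0.075)[:,:2].astype(np.float32); print("white",cv2.minAreaRect(P))
    d=np.zeros_like(m);d[y0:y1,x0:x1]=(H[...,2]<70)[y0:y1,x0:x1]
    P=cast(cm,big(d),0.11)[:,:2].astype(np.float32); print("fin",cv2.minAreaRect(P))
print(cast(cm,[[404,205]],.07),cast(cm,[[262,228],[275,185],[318,184],[312,201]],.07))
E
```

```text
((0.5558567047119141, 0.08197808265686035), (0.19751504063606262, 0.2044394314289093), 76.27110290527344)
[[ 0.4331195   0.01030172]
 [ 0.63171804 -0.0382175 ]
 [ 0.6785939   0.15365444]
 [ 0.47999537  0.20217367]]
white ((0.49746182560920715, -0.30952930450439453), (0.10138986259698868, 0.09444703906774521), 14.553502082824707)
fin ((0.501727283000946, -0.30468228459358215), (0.057629261165857315, 0.01493020262569189), 15.0189847946167)
white ((0.29090142250061035, -0.345797598361969), (0.12569484114646912, 0.13748233020305634), 11.40685749053955)
fin ((0.29153168201446533, -0.35446789860725403), (0.017647430300712585, 0.07941358536481857), 11.20244026184082)
[[ 0.55788266 -0.29580703  0.07      ]] [[0.442836   0.21988521 0.07      ]
 [0.60732028 0.18477844 0.07      ]
 [0.62011024 0.02547422 0.07      ]
 [0.55404416 0.04384102 0.07      ]]
```

Run:
```python
from h import *
s=arm.state()
print(delta(s,[.60,.185,.19],np.pi-.24))
```

```text
[[-1.025, -0.5732, 0.048], [-0.0006, -0.0001, -0.0245], [-0.0001, 0.0009, 0.9755]]
```

Emit:
play_rows(rows=[{"grip": 0, "tx": -0.06, "ty": -0.033, "tz": 0, "wx": 0, "wy": 0, "wz": -0.0245}, {"grip": 0, "tx": -0.13, "ty": -0.071, "tz": 0, "wx": 0, "wy": 0, "wz": -0.0245}, {"grip": 0, "tx": -0.2, "ty": -0.11, "tz": 0, "wx": 0, "wy": 0, "wz": -0.0245}, {"grip": 0, "tx": -0.27, "ty": -0.15, "tz": 0, "wx": 0, "wy": 0, "wz": -0.0245}, {"grip": 0, "tx": -0.34, "ty": -0.19, "tz": 0, "wx": 0, "wy": 0, "wz": -0.0245}, {"grip": 0, "tx": -0.41, "ty": -0.23, "tz": 0, "wx": 0, "wy": 0, "wz": -0.0245}, {"grip": 0, "tx": -0.48, "ty": -0.27, "tz": 0, "wx": 0, "wy": 0, "wz": -0.0245}, {"grip": 0, "tx": -0.55, "ty": -0.31, "tz": 0, "wx": 0, "wy": 0, "wz": -0.0245}, {"grip": 0, "tx": -0.6, "ty": -0.335, "tz": 0, "wx": 0, "wy": 0, "wz": -0.0245}, {"grip": 0, "tx": -0.6, "ty": -0.335, "tz": 0, "wx": 0, "wy": 0, "wz": -0.0245}])

```text
t: 0.93
position: [0.4382, 0.3614, 0.2142]
eef_rot: [[-0.97, 0.243, 0.001], [0.243, 0.97, -0.002], [-0.001, -0.002, -1.0]]
contact_force: [-0.6, 0.2, 0.0]
grip_width: 1.002
grasp_force: 0.0
```

Run:
```python
from h import *
s=arm.state();print(s["t"],s["position"])
print(delta(s,[.60,.185,.19],np.pi-.24))
```

```text
0.9333 [0.43821408 0.36139562 0.21417081]
[[-0.3995, -0.2636, 0.0492], [-0.0005, 0.0003, -0.0017], [0.0005, 0.0008, 0.9983]]
```

Emit:
play_rows(rows=[{"grip": 0.5, "tx": -0.05, "ty": -0.033, "tz": 0.006, "wx": 0, "wy": 0, "wz": 0}, {"grip": 0.5, "tx": -0.11, "ty": -0.072, "tz": 0.013, "wx": 0, "wy": 0, "wz": 0}, {"grip": 0.5, "tx": -0.17, "ty": -0.112, "tz": 0.02, "wx": 0, "wy": 0, "wz": 0}, {"grip": 0.5, "tx": -0.23, "ty": -0.151, "tz": 0.028, "wx": 0, "wy": 0, "wz": 0}, {"grip": 0.5, "tx": -0.29, "ty": -0.19, "tz": 0.035, "wx": 0, "wy": 0, "wz": 0}, {"grip": 0.5, "tx": -0.35, "ty": -0.23, "tz": 0.043, "wx": 0, "wy": 0, "wz": 0}, {"grip": 0.5, "tx": -0.39, "ty": -0.257, "tz": 0.048, "wx": 0, "wy": 0, "wz": 0}, {"grip": 0.5, "tx": -0.4, "ty": -0.264, "tz": 0.049, "wx": 0, "wy": 0, "wz": 0}, {"grip": 0.5, "tx": -0.4, "ty": -0.264, "tz": 0.049, "wx": 0, "wy": 0, "wz": 0}, {"grip": 0.5, "tx": -0.4, "ty": -0.264, "tz": 0.049, "wx": 0, "wy": 0, "wz": 0}])

```text
t: 1.77
position: [0.5977, 0.19, 0.1897]
eef_rot: [[-0.971, 0.237, -0.001], [0.237, 0.971, 0.0], [0.001, 0.0, -1.0]]
contact_force: [0.3, 0.4, 0.4]
grip_width: 0.505
grasp_force: 0.0
```

Run:
```python
from h import *
import pickle
s=arm.state();im=arm.read_camera("wrist");pickle.dump((s,im),open("w1.pkl","wb"))
cv2.imwrite("pics/w1.png",im[...,::-1]);print(s["position"])
```

```text
[0.59766526 0.19004969 0.18971027]
```

View pics/w1.png

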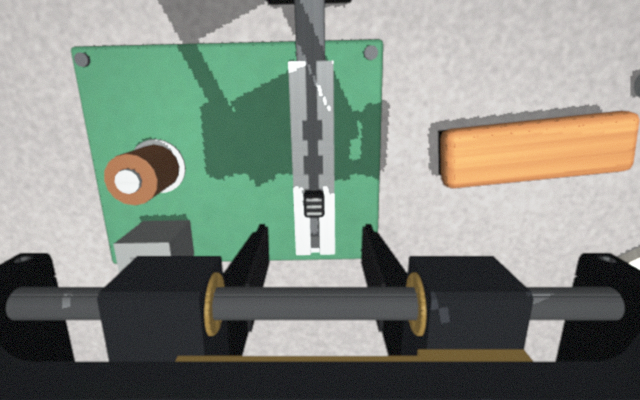

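The wrist view shows the cap at about (314,204), the base's -x corners at (75,47) and (383,40), and the drum top at (127,181). The sleeve runs from (310,62) to (315,253).

Run:
```python
from h import *
import pickle
s,im=pickle.load(open("w1.pkl","rb"));cm=cam("wrist",s);H=hsv(im)
g=((H[...,0]>60)&(H[...,0]<95)&(H[...,1]>80)).astype(np.uint8)
def line(rows=None,cols=None,f=0):
    pts=[]
    if cols is not None:
        for c in cols:
            r=np.where(g[:,c])[0]; pts.append((c,r[f]+(-.5 if f==0 else .5)))
    else:
        for r in rows:
            c=np.where(g[r,:420])[0]; pts.append((c[f]+(-.5 if f==0 else .5),r))
    P=cast(cm,pts,.02)[:,:2].astype(np.float32)
    v=cv2.fitLine(P,cv2.DIST_HUBER,0,.001,.001).ravel();return v
L=line(rows=range(70,240,4),f=0)      # y=-140 edge
T=line(cols=list(range(110,150,4))+list(range(230,285,4))+list(range(340,355,3)),f=0)   # x=-90 edge
Rr=line(rows=range(190,250,4),f=-1) # y=140
for n,v in(("L",L),("T",T),("R",Rr)): print(n,v,np.degrees(np.arctan2(v[1],v[0])))
th=np.arctan2(L[1],L[0]); th=th if abs(th)<1 else th-np.pi*np.sign(th)
tt=np.arctan2(-T[2*0+0],T[1]); tt=tt if abs(tt)<1.5 else tt-np.pi*np.sign(tt)
print("yaws",th,tt)
y=th; ux=np.array([np.cos(y),np.sin(y)]);uy=np.array([-ux[1],ux[0]])
xe=T[2:]@ux;ye=L[2:]@uy;yr=Rr[2:]@uy
print("width",yr-ye)
o=(xe+.09)*ux+((ye+yr)/2)*uy;print("origin",o,"from L only",(xe+.09)*ux+(ye+.14)*uy)
m=np.zeros(g.shape,bool);m[180:225,296:332]=(H[...,2]<50)[180:225,296:332]
c=big(m);print(cv2.boundingRect(c))
W=cast(cm,c,.079)[:,:2]-o; W=np.c_[W@ux,W@uy]*1000
print("cap fixture mm @79",W.min(0),W.max(0))
o3=np.r_[o,0]; R=np.array([[ux[0],uy[0],0],[ux[1],uy[1],0],[0,0,1]])
print("expect cap top corners px",proj(cm,[o3+R@np.array(p) for p in((.034,.066,.079),(.056,.084,.079))]))
print("drum top px",proj(cm,o3+R@[.02,-.075,.081]))
cv2.imwrite("pics/w1c.png",cv2.resize(im[160:260,260:370,::-1],None,fx=5,fy=5,interpolation=cv2.INTER_CUBIC))
```

```text
L [ 0.9767218  -0.21450981  0.53157055 -0.01399059] -12.38677
T [0.21662737 0.97625434 0.4641509  0.13348734] 77.488976
R [ 0.97672397 -0.21450008  0.6519007   0.24094823] -12.386201
yaws -0.21618994 -0.2183585
width 0.2748163
origin [0.5537345 0.1218247] from L only [0.5542905  0.12435622]
(304, 190, 19, 9)
cap fixture mm @79 [29.38890414 66.69517167] [36.26949316 81.40707449]
expect cap top corners px [[303.17285069 195.75260331]
 [325.61148907 220.54208187]]
drum top px [[127.02892604 183.6119273 ]]
```

View pics/w1c.png

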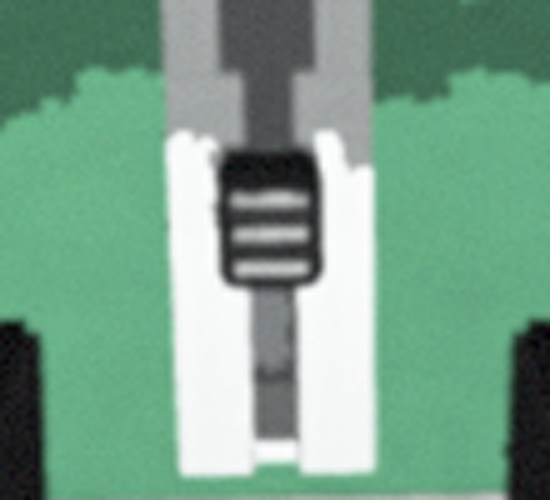

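The cap's top face spans px 304–324 by 196–217, with its centre at (314,206.8). That is within about 1 mm of where the fixture pose predicts it.

Run:
```python
from h import *
import pickle
s,im=pickle.load(open("w1.pkl","rb"));cm=cam("wrist",s)
p=cast(cm,[[314,206.8]],.079)[0];print(p)
s=arm.state();print(s["position"],s["t"])
for z in(.1,.067): print(delta(s,[p[0],p[1],z],np.pi-.217))
```

```text
[0.61243257 0.18532507 0.079     ]
[0.59748703 0.19045354 0.18998654] 1.8167
[[-0.0316, -0.0029, 0.1799], [0.0001, -0.0003, -0.0069], [-0.0004, -0.0001, 0.9931]]
[[-0.0317, -0.003, 0.2459], [0.0001, -0.0003, -0.0069], [-0.0004, -0.0001, 0.9931]]
```

Emit:
play_rows(rows=[{"grip": 0.5, "tx": -0.015, "ty": -0.0015, "tz": 0.03, "wz": -0.007}, {"grip": 0.5, "tx": -0.032, "ty": -0.003, "tz": 0.07, "wz": -0.007}, {"grip": 0.5, "tx": -0.032, "ty": -0.003, "tz": 0.12, "wz": -0.007}, {"grip": 0.5, "tx": -0.032, "ty": -0.003, "tz": 0.16, "wz": -0.007}, {"grip": 0.5, "tx": -0.032, "ty": -0.003, "tz": 0.19, "wz": -0.007}, {"grip": 0.5, "tx": -0.032, "ty": -0.003, "tz": 0.215, "wz": -0.007}, {"grip": 0.5, "tx": -0.032, "ty": -0.003, "tz": 0.235, "wz": -0.007}, {"grip": 0.5, "tx": -0.032, "ty": -0.003, "tz": 0.244, "wz": -0.007}, {"grip": 0.5, "tx": -0.032, "ty": -0.003, "tz": 0.244, "wz": -0.007}, {"grip": 0.5, "tx": -0.032, "ty": -0.003, "tz": 0.244, "wz": -0.007}])

```text
$.rows[0]: bad value
```

Run:
```python
from h import *
s=arm.state();im=arm.read_camera("wrist")
cv2.imwrite("pics/w2.png",im[...,::-1]);print(s["position"],s["contact_force"])
print(delta(s,[.6124,.1853,.067],np.pi-.217))
```

```text
[0.59748703 0.19045354 0.18998654] [ 0.28824918 -0.72756343  0.09747535]
[[-0.0316, -0.003, 0.2459], [0.0001, -0.0003, -0.0069], [-0.0004, -0.0001, 0.9931]]
```

View pics/w2.png

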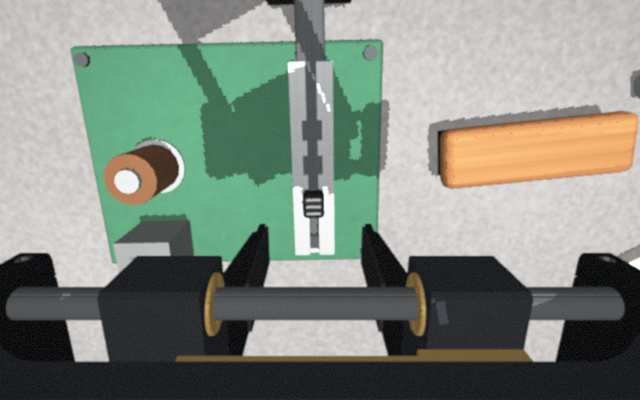

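The call was refused because every row needs all its keys, so the arm hasn't moved and this picture matches the last one (cap at (314,204)). I'll resend it with full rows.

Emit:
play_rows(rows=[{"grip": 0.5, "tx": -0.015, "ty": -0.0015, "tz": 0.03, "wx": 0, "wy": 0, "wz": -0.007}, {"grip": 0.5, "tx": -0.032, "ty": -0.003, "tz": 0.07, "wx": 0, "wy": 0, "wz": -0.007}, {"grip": 0.5, "tx": -0.032, "ty": -0.003, "tz": 0.12, "wx": 0, "wy": 0, "wz": -0.007}, {"grip": 0.5, "tx": -0.032, "ty": -0.003, "tz": 0.16, "wx": 0, "wy": 0, "wz": -0.007}, {"grip": 0.5, "tx": -0.032, "ty": -0.003, "tz": 0.19, "wx": 0, "wy": 0, "wz": -0.007}, {"grip": 0.5, "tx": -0.032, "ty": -0.003, "tz": 0.215, "wx": 0, "wy": 0, "wz": -0.007}, {"grip": 0.5, "tx": -0.032, "ty": -0.003, "tz": 0.235, "wx": 0, "wy": 0, "wz": -0.007}, {"grip": 0.5, "tx": -0.032, "ty": -0.003, "tz": 0.244, "wx": 0, "wy": 0, "wz": -0.007}, {"grip": 0.5, "tx": -0.032, "ty": -0.003, "tz": 0.244, "wx": 0, "wy": 0, "wz": -0.007}, {"grip": 0.5, "tx": -0.032, "ty": -0.003, "tz": 0.244, "wx": 0, "wy": 0, "wz": -0.007}])

```text
t: 2.7
position: [0.614, 0.1842, 0.0689]
eef_rot: [[-0.976, 0.216, 0.001], [0.216, 0.976, 0.0], [-0.001, 0.0, -1.0]]
contact_force: [0.9, 0.8, -0.2]
grip_width: 0.502
grasp_force: 0.0
```

Run:
```python
from h import *
s=arm.state();im=arm.read_camera("wrist")
cv2.imwrite("pics/w3.png",im[...,::-1]);print(s["position"],s["contact_force"])
print(delta(s,[.6124,.1853,.067],np.pi-.217))
```

```text
[0.61399799 0.18424242 0.06890684] [ 0.87962722  0.75621717 -0.17597377]
[[0.0036, 0.0014, 0.0038], [0.0001, 0.0003, -0.0002], [0.0005, -0.0002, 0.9998]]
```

View pics/w3.png

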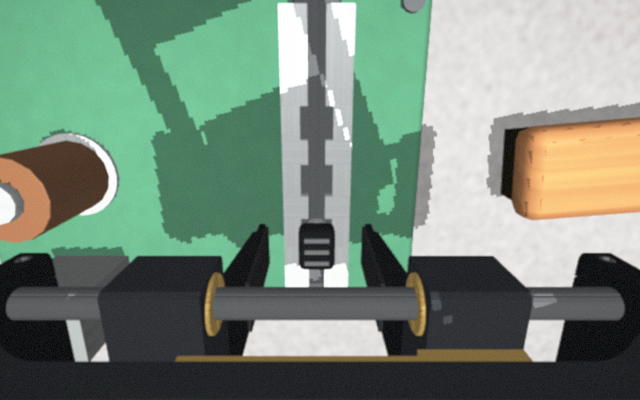

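The cap at (317,245) sits centred between the fingertips (267 and 365), so I'll pinch it.

Emit:
play_rows(force=25, rows=[{"grip": 0.7, "tx": 0.003, "ty": 0.001, "tz": 0.002, "wx": 0, "wy": 0, "wz": 0}, {"grip": 0.75, "tx": 0.003, "ty": 0.001, "tz": 0.002, "wx": 0, "wy": 0, "wz": 0}, {"grip": 0.8, "tx": 0.003, "ty": 0.001, "tz": 0.002, "wx": 0, "wy": 0, "wz": 0}, {"grip": 0.85, "tx": 0.003, "ty": 0.001, "tz": 0.002, "wx": 0, "wy": 0, "wz": 0}, {"grip": 0.9, "tx": 0.003, "ty": 0.001, "tz": 0.002, "wx": 0, "wy": 0, "wz": 0}, {"grip": 1, "tx": 0.003, "ty": 0.001, "tz": 0.002, "wx": 0, "wy": 0, "wz": 0}, {"grip": 1, "tx": 0.003, "ty": 0.001, "tz": 0.002, "wx": 0, "wy": 0, "wz": 0}, {"grip": 1, "tx": 0.003, "ty": 0.001, "tz": 0.002, "wx": 0, "wy": 0, "wz": 0}, {"grip": 1, "tx": 0.003, "ty": 0.001, "tz": 0.002, "wx": 0, "wy": 0, "wz": 0}, {"grip": 1, "tx": 0.003, "ty": 0.001, "tz": 0.002, "wx": 0, "wy": 0, "wz": 0}])

```text
t: 3.58
position: [0.6124, 0.1853, 0.0674]
eef_rot: [[-0.976, 0.216, 0.001], [0.216, 0.976, 0.001], [-0.0, 0.001, -1.0]]
contact_force: [0.9, 3.7, 1.3]
grip_width: 0.188
grasp_force: 25.0
```

Emit:
play_rows(rows=[{"grip": 1, "tx": 0, "ty": 0, "tz": 0.003, "wx": 0, "wy": 0, "wz": 0}, {"grip": 1, "tx": 0, "ty": 0, "tz": 0.006, "wx": 0, "wy": 0, "wz": 0}, {"grip": 1, "tx": 0, "ty": 0, "tz": 0.009, "wx": 0, "wy": 0, "wz": 0}, {"grip": 1, "tx": 0, "ty": 0, "tz": 0.012, "wx": 0, "wy": 0, "wz": 0}, {"grip": 1, "tx": 0, "ty": 0, "tz": 0.015, "wx": 0, "wy": 0, "wz": 0}, {"grip": 1, "tx": 0, "ty": 0, "tz": 0.016, "wx": 0, "wy": 0, "wz": 0}, {"grip": 1, "tx": 0, "ty": 0, "tz": 0.016, "wx": 0, "wy": 0, "wz": 0}, {"grip": 1, "tx": 0, "ty": 0, "tz": 0.016, "wx": 0, "wy": 0, "wz": 0}, {"grip": 1, "tx": 0, "ty": 0, "tz": 0.016, "wx": 0, "wy": 0, "wz": 0}, {"grip": 1, "tx": 0, "ty": 0, "tz": 0.016, "wx": 0, "wy": 0, "wz": 0}])

```text
t: 4.42
position: [0.6127, 0.1853, 0.0601]
eef_rot: [[-0.976, 0.216, 0.001], [0.216, 0.976, 0.001], [-0.001, 0.001, -1.0]]
contact_force: [-1.1, 3.6, 6.5]
grip_width: 0.187
grasp_force: 25.0
```

Emit:
play_rows(rows=[{"grip": 1, "tx": 0.006, "ty": 0, "tz": 0.001, "wx": 0, "wy": 0, "wz": 0}, {"grip": 1, "tx": 0.014, "ty": 0, "tz": 0.001, "wx": 0, "wy": 0, "wz": 0}, {"grip": 1, "tx": 0.024, "ty": 0, "tz": 0.001, "wx": 0, "wy": 0, "wz": 0}, {"grip": 1, "tx": 0.034, "ty": 0, "tz": 0.001, "wx": 0, "wy": 0, "wz": 0}, {"grip": 1, "tx": 0.044, "ty": 0, "tz": 0.001, "wx": 0, "wy": 0, "wz": 0}, {"grip": 1, "tx": 0.053, "ty": 0, "tz": 0.001, "wx": 0, "wy": 0, "wz": 0}, {"grip": 1, "tx": 0.058, "ty": 0, "tz": 0.001, "wx": 0, "wy": 0, "wz": 0}, {"grip": 1, "tx": 0.06, "ty": 0, "tz": 0.001, "wx": 0, "wy": 0, "wz": 0}, {"grip": 1, "tx": 0.06, "ty": 0, "tz": 0.001, "wx": 0, "wy": 0, "wz": 0}, {"grip": 1, "tx": 0.06, "ty": 0, "tz": 0.001, "wx": 0, "wy": 0, "wz": 0}])

```text
t: 5.25
position: [0.5845, 0.1915, 0.0602]
eef_rot: [[-0.976, 0.216, 0.004], [0.216, 0.976, 0.001], [-0.004, 0.001, -1.0]]
contact_force: [1.5, 2.2, 6.9]
grip_width: 0.187
grasp_force: 25.0
```

Emit:
play_rows(rows=[{"grip": 1, "tx": 0.002, "ty": 0, "tz": 0, "wx": 0, "wy": 0, "wz": 0}, {"grip": 1, "tx": 0.002, "ty": 0, "tz": 0, "wx": 0, "wy": 0, "wz": 0}, {"grip": 1, "tx": 0.002, "ty": 0, "tz": -0.003, "wx": 0, "wy": 0, "wz": 0}, {"grip": 1, "tx": 0.002, "ty": 0, "tz": -0.006, "wx": 0, "wy": 0, "wz": 0}, {"grip": 1, "tx": 0.002, "ty": 0, "tz": -0.009, "wx": 0, "wy": 0, "wz": 0}, {"grip": 1, "tx": 0.002, "ty": 0, "tz": -0.012, "wx": 0, "wy": 0, "wz": 0}, {"grip": 1, "tx": 0.002, "ty": 0, "tz": -0.015, "wx": 0, "wy": 0, "wz": 0}, {"grip": 1, "tx": 0.002, "ty": 0, "tz": -0.016, "wx": 0, "wy": 0, "wz": 0}, {"grip": 1, "tx": 0.002, "ty": 0, "tz": -0.016, "wx": 0, "wy": 0, "wz": 0}, {"grip": 1, "tx": 0.002, "ty": 0, "tz": -0.016, "wx": 0, "wy": 0, "wz": 0}])

```text
t: 6.08
position: [0.5823, 0.1919, 0.0668]
eef_rot: [[-0.976, 0.216, 0.001], [0.216, 0.976, 0.001], [-0.001, 0.001, -1.0]]
contact_force: [2.7, 4.7, 3.7]
grip_width: 0.19
grasp_force: 25.0
```

Emit:
play_rows(rows=[{"grip": 0.7, "tx": 0, "ty": 0, "tz": 0, "wx": 0, "wy": 0, "wz": 0}, {"grip": 0.5, "tx": 0, "ty": 0, "tz": 0, "wx": 0, "wy": 0, "wz": 0}, {"grip": 0.5, "tx": 0, "ty": 0, "tz": 0, "wx": 0, "wy": 0, "wz": 0}, {"grip": 0.5, "tx": 0, "ty": 0, "tz": -0.03, "wx": 0, "wy": 0, "wz": 0}, {"grip": 0.5, "tx": 0, "ty": 0, "tz": -0.08, "wx": 0, "wy": 0, "wz": 0}, {"grip": 0.5, "tx": 0, "ty": 0, "tz": -0.15, "wx": 0, "wy": 0, "wz": 0}, {"grip": 0.5, "tx": 0, "ty": 0, "tz": -0.22, "wx": 0, "wy": 0, "wz": 0}, {"grip": 0.5, "tx": 0, "ty": 0, "tz": -0.25, "wx": 0, "wy": 0, "wz": 0}, {"grip": 0.5, "tx": 0, "ty": 0, "tz": -0.25, "wx": 0, "wy": 0, "wz": 0}, {"grip": 0.5, "tx": 0, "ty": 0, "tz": -0.25, "wx": 0, "wy": 0, "wz": 0}])

```text
t: 6.92
position: [0.5818, 0.1911, 0.1917]
eef_rot: [[-0.976, 0.216, 0.0], [0.216, 0.976, -0.001], [-0.0, -0.001, -1.0]]
contact_force: [-1.0, 0.2, -0.8]
grip_width: 0.503
grasp_force: 0.0
```

Run:
```python
from h import *
import pickle
s=arm.state();im=arm.read_camera("wrist");pickle.dump((s,im),open("w4.pkl","wb"))
cv2.imwrite("pics/w4.png",im[...,::-1]);print(s["position"],s["contact_force"],s["t"])
y=-.217;o=np.r_[.5537,.1218,0];R=np.array([[np.cos(y),-np.sin(y),0],[np.sin(y),np.cos(y),0],[0,0,1]])
print("cap ctr if up/caught",proj(cam("wrist",s),[o+R@[.015,.075,.079],o+R@[.015,.075,.0735]]))
print(delta(s,[.50,-.305,.26],.26))
```

```text
[0.58176808 0.19111697 0.19168178] [-0.95296383  0.15811218 -0.75413637] 6.9167
cap ctr if up/caught [[316.94612543 190.8291832 ]
 [316.91779967 188.98172371]]
[[-0.055, -1.0042, -0.1361], [0.0, 0.0003, 0.8478], [-0.0002, 0.0, -0.1522]]
```

View pics/w4.png

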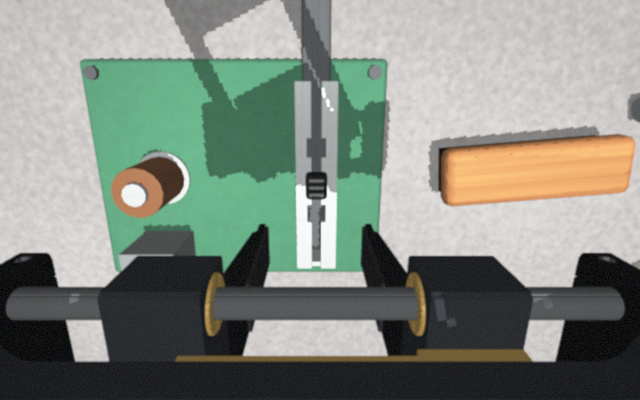

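The cap now sits at (316,186), at the height for "up". The empty first hole is below it at (316,213) and the third at (316,147), so the stop is in the second hole. Next I'll take a closer look at the switch slot.

Run:
```python
from h import *
s=arm.state();print(delta(s,[.62,.032,.19],np.pi-.217))
```

```text
[[-0.1452, -0.2935, -0.0001], [-0.0006, -0.0008, -0.0003], [-0.0013, 0.0009, 0.9997]]
```

Emit:
play_rows(rows=[{"grip": 0, "tx": -0.03, "ty": -0.06, "tz": 0, "wx": 0, "wy": 0, "wz": 0}, {"grip": 0, "tx": -0.06, "ty": -0.12, "tz": 0, "wx": 0, "wy": 0, "wz": 0}, {"grip": 0, "tx": -0.09, "ty": -0.18, "tz": 0, "wx": 0, "wy": 0, "wz": 0}, {"grip": 0, "tx": -0.12, "ty": -0.24, "tz": 0, "wx": 0, "wy": 0, "wz": 0}, {"grip": 0, "tx": -0.14, "ty": -0.28, "tz": 0, "wx": 0, "wy": 0, "wz": 0}, {"grip": 0, "tx": -0.145, "ty": -0.293, "tz": 0, "wx": 0, "wy": 0, "wz": 0}, {"grip": 0, "tx": -0.145, "ty": -0.293, "tz": 0, "wx": 0, "wy": 0, "wz": 0}, {"grip": 0, "tx": -0.145, "ty": -0.293, "tz": 0, "wx": 0, "wy": 0, "wz": 0}, {"grip": 0, "tx": -0.145, "ty": -0.293, "tz": 0, "wx": 0, "wy": 0, "wz": 0}, {"grip": 0, "tx": -0.145, "ty": -0.293, "tz": 0, "wx": 0, "wy": 0, "wz": 0}])

```text
t: 7.8
position: [0.6205, 0.0342, 0.1911]
eef_rot: [[-0.977, 0.214, -0.001], [0.214, 0.977, 0.0], [0.001, 0.0, -1.0]]
contact_force: [-0.0, 0.8, 0.2]
grip_width: 0.999
grasp_force: 0.0
```

Run:
```python
from h import *
import pickle
s=arm.state();im=arm.read_camera("wrist");pickle.dump((s,im),open("w5.pkl","wb"))
cv2.imwrite("pics/w5.png",im[...,::-1]);print(s["position"],s["t"])
y=-.217;o=np.r_[.5537,.1218,0];R=np.array([[np.cos(y),-np.sin(y),0],[np.sin(y),np.cos(y),0],[0,0,1]])
print("slot,drum px pred",proj(cam("wrist",s),[o+R@[.095,-.075,.075],o+R@[.02,-.075,.081]]))
print(delta(s,[.51,-.303,.25],np.pi+.26))
```

```text
[0.62048272 0.03417497 0.19107516] 7.8
slot,drum px pred [[310.72694045 199.5325443 ]
 [310.47297826 107.87529589]]
[[0.0713, -0.706, -0.1178], [0.0001, -0.0003, -0.1516], [-0.0005, -0.0001, 0.8484]]
```

View pics/w5.png

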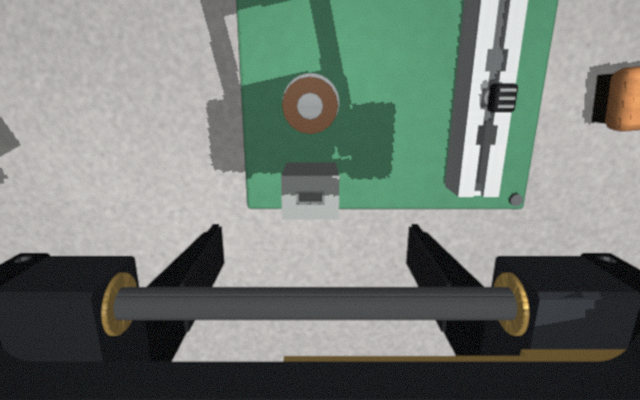

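The switch slot is at about (311,197), the drum top at (310,105) and the up-button at (503,97). I'll refine the slot and drum positions by blobs and start towards the guard.

Run:
```python
from h import *
import pickle
s,im=pickle.load(open("w5.pkl","rb"));cm=cam("wrist",s);H=hsv(im)
y=-.217;ux=np.array([np.cos(y),np.sin(y)])
print(H[185:212:2,311,2],H[197,284:340:3,2])
m=np.zeros(H.shape[:2],bool);m[188:210,290:332]=(H[...,2]<115)[188:210,290:332];c=big(m);print("slot bbox",cv2.boundingRect(c))
d=(H[...,0]<20)&(H[...,1]>80)&(H[...,2]>60);d[:,:270]=0;d[:,350:]=0;d[150:]=0
c=big(d);print("drum",cv2.boundingRect(c),cv2.minEnclosingCircle(c))
r=cv2.boundingRect(c)
# base bottom edge x=125 and left edge y=-140
g=((H[...,0]>60)&(H[...,0]<95)&(H[...,1]>80))
def fit(pts):
    P=cast(cm,pts,.02)[:,:2].astype(np.float32);return cv2.fitLine(P,cv2.DIST_HUBER,0,.001,.001).ravel()
B=fit([(k,np.where(g[:,k])[0][-1]+.5) for k in list(range(255,278,2))+list(range(345,505,5))])
L=fit([(np.where(g[r])[0][0]-.5,r) for r in range(10,200,4)])
print("yaw L",np.arctan2(L[1],L[0]),"B",np.arctan2(B[0],-B[1]))
uy=np.array([-ux[1],ux[0]])
print("origin from edges",(B[2:]@ux-.125)*ux+(L[2:]@uy+.14)*uy)
R=np.c_[ux,uy]
print("origin from slot",cast(cm,[[311,197.5]],.075)[0,:2]-R@[.095,-.075])
print("origin from drum",cast(cm,[[r[0]+r[2]/2-.5,r[1]+r[3]/2-.5]],.081)[0,:2]-R@[.02,-.075])
```

```text
[104 103 107  95  70  68  73  68  95 127 174 182 181 183] [179 186 185 188 161  80  71  70  74  73  69  69  70 147 187 185 184 183
 180]
slot bbox (290, 188, 42, 15)
drum (282, 77, 56, 57) ((309.77777099609375, 105.0), 28.026762008666992)
yaw L -0.215046 B 2.1737099
origin from edges [0.62112845 0.10806451]
origin from slot [0.55201498 0.12240745]
origin from drum [0.55146294 0.12154105]
```

Emit:
play_rows(rows=[{"grip": 0, "tx": 0.006, "ty": -0.06, "tz": -0.01, "wx": 0, "wy": 0, "wz": -0.01}, {"grip": 0, "tx": 0.012, "ty": -0.13, "tz": -0.02, "wx": 0, "wy": 0, "wz": -0.03}, {"grip": 0, "tx": 0.02, "ty": -0.2, "tz": -0.034, "wx": 0, "wy": 0, "wz": -0.05}, {"grip": 0, "tx": 0.028, "ty": -0.27, "tz": -0.048, "wx": 0, "wy": 0, "wz": -0.07}, {"grip": 0, "tx": 0.034, "ty": -0.34, "tz": -0.06, "wx": 0, "wy": 0, "wz": -0.09}, {"grip": 0, "tx": 0.04, "ty": -0.41, "tz": -0.07, "wx": 0, "wy": 0, "wz": -0.11}, {"grip": 0, "tx": 0.048, "ty": -0.48, "tz": -0.08, "wx": 0, "wy": 0, "wz": -0.13}, {"grip": 0, "tx": 0.055, "ty": -0.55, "tz": -0.09, "wx": 0, "wy": 0, "wz": -0.15}, {"grip": 0, "tx": 0.062, "ty": -0.62, "tz": -0.105, "wx": 0, "wy": 0, "wz": -0.152}, {"grip": 0, "tx": 0.07, "ty": -0.69, "tz": -0.118, "wx": 0, "wy": 0, "wz": -0.152}])

```text
t: 8.68
position: [0.5119, -0.2971, 0.2513]
eef_rot: [[-0.966, -0.259, 0.001], [-0.259, 0.966, -0.0], [-0.001, -0.0, -1.0]]
contact_force: [0.4, -0.4, -0.1]
grip_width: 1.001
grasp_force: 0.0
```

Run:
```python
from h import *
import pickle
s=arm.state();im=arm.read_camera("wrist");pickle.dump((s,im),open("w6.pkl","wb"))
cv2.imwrite("pics/w6.png",im[...,::-1]);print(s["position"],s["t"],s["joint_vel"])
```

```text
[ 0.51193908 -0.2970577   0.25128609] 8.6833 [-0.69622793  0.12136564 -0.25114547  0.00145236  0.12256734 -0.67650346]
```

View pics/w6.png

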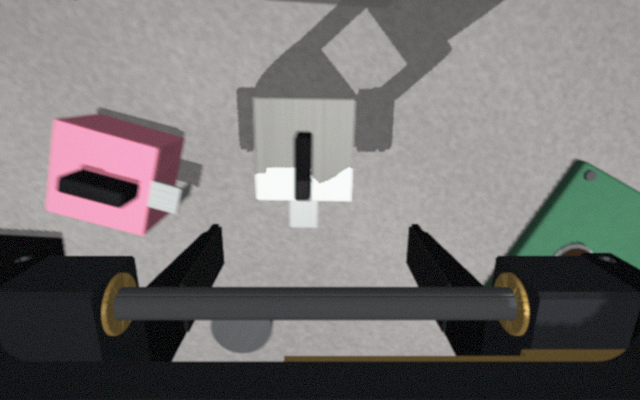

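The small white guard is in view. Its top plate spans cols 254–355 and rows 97–200, the fin is at (295–312, 131–199) and the tongue bracket is below at (303,214). I'll take a settled frame and measure the edges.

```bash
cat > mg.py <<'E'
from h import *
import pickle
s=arm.state();im=arm.read_camera("wrist");pickle.dump((s,im),open("w7.pkl","wb"));cm=cam("wrist",s)
cv2.imwrite("pics/w7.png",im[...,::-1]);print(s["position"],s["t"],np.abs(s["joint_vel"]).max())
H=hsv(im);V=cv2.GaussianBlur(im,(3,3),0).astype(float).mean(2)
d=np.zeros(V.shape,bool);d[60:230,240:370]=(V<45)[60:230,240:370]
c=big(d);r=cv2.minAreaRect(c.astype(np.float32));print("fin px",r)
o0=proj(cm,[[.4975,-.305,.075]])[0];print(o0)
pred=proj(cm,[np.array([.4975,-.305,.075])+[np.cos(.26)*a-np.sin(.26)*b,np.sin(.26)*a+np.cos(.26)*b,0] for a,b in((0,.048),(0,-.048),(.05,0),(-.05,0))]);print(np.round(pred,1))
gx=np.abs(cv2.Sobel(V,cv2.CV_64F,1,0));gy=np.abs(cv2.Sobel(V,cv2.CV_64F,0,1))
def vedge(c0,rows,w=9):
    c0=int(round(c0)); return [(c0-w+np.argmax(gx[r,c0-w:c0+w+1]),r) for r in rows]
def hedge(r0,cols,w=9):
    r0=int(round(r0)); return [(k,r0-w+np.argmax(gy[r0-w:r0+w+1,k])) for k in cols]
cx,cy=map(int,o0);E={}
sides=sorted(pred[:2,0]);
rows=range(cy-40,cy+40,2);cl=[k for k in range(cx-42,cx+42,2) if abs(k-r[0][0])>20]
for n,p in(("A",vedge(sides[0],rows)),("B",vedge(sides[1],rows)),("F",hedge(pred[2,1],cl)),("K",hedge(pred[3,1],cl))):
    P=cast(cm,p,.075)[:,:2].astype(np.float32);v=cv2.fitLine(P,cv2.DIST_HUBER,0,.0005,.0005).ravel();E[n]=v
    res=np.abs((P-v[2:])@[-v[1],v[0]]);a=np.arctan2(v[1],v[0])%np.pi
    print(n,"ang",a if n in"AB" else a-np.pi/2,"res",np.median(res)*1e3)
yaw=np.mean([np.arctan(E[n][1]/E[n][0]) for n in"AB"]);print("yaw",yaw)
ux=np.array([np.cos(yaw),np.sin(yaw)]);uy=np.array([-ux[1],ux[0]])
a=[E[n][2:]@uy for n in"AB"];f=[E[n][2:]@ux for n in"FK"]
print("sizes",abs(a[0]-a[1]),abs(f[0]-f[1]))
o=np.mean(f)*ux+np.mean(a)*uy;print("origin",o,"grip",o+.01*ux)
Pf=cast(cm,c,.11)[:,:2];print("fin(z.11) local y range",((Pf-o)@uy).min(),((Pf-o)@uy).max(),"x",((Pf-o)@ux).min(),((Pf-o)@ux).max())
E
python3 mg.py
```

```text
[ 0.5104912  -0.30282709  0.25288859] 8.7333 0.1293023353768563
fin px ((311.5, 169.0), (64.0, 15.0), 90.0)
[317.04275132 157.25058242]
[[366.  157.2]
 [268.2 157.3]
 [317.1 205.6]
 [317.  105. ]]
A ang 0.24381182 res 0.28302228
B ang 0.25082433 res 0.24873623
F ang 0.24724734 res 0.1400224
K ang 0.24360478 res 0.07396373
yaw 0.24731807
sizes 0.095219076 0.099288106
origin [ 0.49707913 -0.31039608] grip [ 0.50677484 -0.30794802]
fin(z.11) local y range -0.006445798571400677 0.0066949525659144886 x -0.022798446923069923 0.03569865670158955
```

Run:
```python
from h import *
s=arm.state();print(s["position"]);print(delta(s,[.5068,-.3079,.079],np.pi+.247))
```

```text
[ 0.51158364 -0.2999422   0.25233461]
[[0.0136, -0.0119, 0.3467], [-0.001, 0.0003, 0.0027], [-0.0005, -0.0016, -0.9973]]
```

Emit:
play_rows(rows=[{"grip": 0, "tx": 0.008, "ty": -0.008, "tz": 0.04, "wx": 0, "wy": 0, "wz": 0.003}, {"grip": 0, "tx": 0.008, "ty": -0.008, "tz": 0.1, "wx": 0, "wy": 0, "wz": 0.003}, {"grip": 0, "tx": 0.008, "ty": -0.008, "tz": 0.16, "wx": 0, "wy": 0, "wz": 0.003}, {"grip": 0, "tx": 0.008, "ty": -0.008, "tz": 0.22, "wx": 0, "wy": 0, "wz": 0.003}, {"grip": 0, "tx": 0.008, "ty": -0.008, "tz": 0.26, "wx": 0, "wy": 0, "wz": 0.003}, {"grip": 0, "tx": 0.008, "ty": -0.008, "tz": 0.29, "wx": 0, "wy": 0, "wz": 0.003}, {"grip": 0, "tx": 0.008, "ty": -0.008, "tz": 0.3, "wx": 0, "wy": 0, "wz": 0.003}, {"grip": 0, "tx": 0.008, "ty": -0.008, "tz": 0.3, "wx": 0, "wy": 0, "wz": 0.003}, {"grip": 0, "tx": 0.008, "ty": -0.008, "tz": 0.3, "wx": 0, "wy": 0, "wz": 0.003}, {"grip": 0, "tx": 0.008, "ty": -0.008, "tz": 0.3, "wx": 0, "wy": 0, "wz": 0.003}])

```text
t: 9.62
position: [0.5106, -0.3015, 0.1025]
eef_rot: [[-0.969, -0.248, 0.002], [-0.248, 0.969, -0.002], [-0.002, -0.002, -1.0]]
contact_force: [-0.2, -0.0, 1.4]
grip_width: 0.998
grasp_force: 0.0
```

Run:
```python
from h import *
s=arm.state();print(s["position"]);print(delta(s,[.5068,-.3079,.079],np.pi+.247))
```

```text
[ 0.5106194  -0.30152689  0.1024712 ]
[[0.0107, -0.0104, 0.0469], [-0.0007, 0.0006, 0.0012], [-0.0009, -0.0011, -0.9988]]
```

Emit:
play_rows(rows=[{"grip": 0, "tx": 0.005, "ty": -0.005, "tz": 0.005, "wx": 0, "wy": 0, "wz": 0.001}, {"grip": 0, "tx": 0.0107, "ty": -0.0104, "tz": 0.012, "wx": 0, "wy": 0, "wz": 0.001}, {"grip": 0, "tx": 0.0107, "ty": -0.0104, "tz": 0.02, "wx": 0, "wy": 0, "wz": 0.001}, {"grip": 0, "tx": 0.0107, "ty": -0.0104, "tz": 0.03, "wx": 0, "wy": 0, "wz": 0.001}, {"grip": 0, "tx": 0.0107, "ty": -0.0104, "tz": 0.038, "wx": 0, "wy": 0, "wz": 0.001}, {"grip": 0, "tx": 0.0107, "ty": -0.0104, "tz": 0.042, "wx": 0, "wy": 0, "wz": 0.001}, {"grip": 0, "tx": 0.0107, "ty": -0.0104, "tz": 0.044, "wx": 0, "wy": 0, "wz": 0.001}, {"grip": 0, "tx": 0.0107, "ty": -0.0104, "tz": 0.044, "wx": 0, "wy": 0, "wz": 0.001}, {"grip": 0, "tx": 0.0107, "ty": -0.0104, "tz": 0.044, "wx": 0, "wy": 0, "wz": 0.001}, {"grip": 0, "tx": 0.0107, "ty": -0.0104, "tz": 0.044, "wx": 0, "wy": 0, "wz": 0.001}])

```text
t: 10.45
position: [0.5057, -0.3078, 0.0789]
eef_rot: [[-0.97, -0.245, 0.0], [-0.245, 0.97, -0.0], [-0.0, -0.0, -1.0]]
contact_force: [-0.5, -0.3, 0.5]
grip_width: 1.003
grasp_force: 0.0
```

Run:
```python
from h import *
s=arm.state();print(s["position"],s["contact_force"]);print(delta(s,[.5068,-.3079,.079],np.pi+.247))
```

```text
[ 0.50573247 -0.30778831  0.07886435] [-0.54987777 -0.30992066  0.50501421]
[[-0.002, -0.0007, -0.0003], [-0.0001, 0.0001, 0.0], [-0.0001, -0.0002, -1.0]]
```

Now grip the fin firmly.

Emit:
play_rows(force=45, rows=[{"grip": 0.4, "tx": -0.002, "ty": -0.0007, "tz": 0, "wx": 0, "wy": 0, "wz": 0}, {"grip": 0.6, "tx": -0.002, "ty": -0.0007, "tz": 0, "wx": 0, "wy": 0, "wz": 0}, {"grip": 0.7, "tx": -0.002, "ty": -0.0007, "tz": 0, "wx": 0, "wy": 0, "wz": 0}, {"grip": 0.75, "tx": -0.002, "ty": -0.0007, "tz": 0, "wx": 0, "wy": 0, "wz": 0}, {"grip": 0.8, "tx": -0.002, "ty": -0.0007, "tz": 0, "wx": 0, "wy": 0, "wz": 0}, {"grip": 0.85, "tx": -0.002, "ty": -0.0007, "tz": 0, "wx": 0, "wy": 0, "wz": 0}, {"grip": 0.9, "tx": -0.002, "ty": -0.0007, "tz": 0, "wx": 0, "wy": 0, "wz": 0}, {"grip": 1, "tx": -0.002, "ty": -0.0007, "tz": 0, "wx": 0, "wy": 0, "wz": 0}, {"grip": 1, "tx": -0.002, "ty": -0.0007, "tz": 0, "wx": 0, "wy": 0, "wz": 0}, {"grip": 1, "tx": -0.002, "ty": -0.0007, "tz": 0, "wx": 0, "wy": 0, "wz": 0}])

```text
t: 11.28
position: [0.5066, -0.3078, 0.0786]
eef_rot: [[-0.97, -0.245, -0.0], [-0.245, 0.97, 0.0], [0.0, 0.0, -1.0]]
contact_force: [0.2, 0.2, -0.2]
grip_width: 0.356
grasp_force: 0.0
```

Run:
```python
from h import *
s=arm.state();print(s["position"],s["grasp_force"],s["eef_rot"][:,0])
```

```text
[ 0.50656673 -0.30780951  0.07863458] 0.0 [-9.69626200e-01 -2.44591553e-01  5.97071019e-05]
```

Emit:
play_rows(force=45, rows=[{"grip": 1, "tx": 0, "ty": 0, "tz": 0, "wx": 0, "wy": 0, "wz": 0}, {"grip": 1, "tx": 0, "ty": 0, "tz": 0, "wx": 0, "wy": 0, "wz": 0}, {"grip": 1, "tx": 0, "ty": 0, "tz": 0, "wx": 0, "wy": 0, "wz": 0}, {"grip": 1, "tx": 0, "ty": 0, "tz": 0, "wx": 0, "wy": 0, "wz": 0}, {"grip": 1, "tx": 0, "ty": 0, "tz": 0, "wx": 0, "wy": 0, "wz": 0}, {"grip": 1, "tx": 0, "ty": 0, "tz": 0, "wx": 0, "wy": 0, "wz": 0}, {"grip": 1, "tx": 0, "ty": 0, "tz": 0, "wx": 0, "wy": 0, "wz": 0}, {"grip": 1, "tx": 0, "ty": 0, "tz": 0, "wx": 0, "wy": 0, "wz": 0}, {"grip": 1, "tx": 0, "ty": 0, "tz": 0, "wx": 0, "wy": 0, "wz": 0}, {"grip": 1, "tx": 0, "ty": 0, "tz": 0, "wx": 0, "wy": 0, "wz": 0}])

```text
t: 12.12
position: [0.5066, -0.3078, 0.0786]
eef_rot: [[-0.97, -0.245, -0.0], [-0.245, 0.97, 0.0], [0.0, 0.0, -1.0]]
contact_force: [0.4, -1.7, -1.5]
grip_width: 0.166
grasp_force: 45.0
```

Run:
```python
from h import *
s=arm.state();print(s["position"],s["grasp_force"],s["grip_width"],s["eef_rot"][:,0])
y=-.217;ux=np.array([np.cos(y),np.sin(y)]);uy=np.array([-ux[1],ux[0]])
o=np.array([.5517,.1220])
T=o+.03*ux-.075*uy; print("placing TCP",T,delta(s,[T[0],T[1],.2],np.pi-.217)[:2])
```

```text
[ 0.50656404 -0.30780789  0.07858656] 44.998955726623535 0.1658869056367866 [-9.69620869e-01 -2.44612681e-01  8.09298458e-05]
placing TCP [0.56484886 0.04229989] [[-0.2843, 0.6504, -0.2428], [0.0, -0.0, 0.1477]]
```

Emit:
play_rows(rows=[{"grip": 1, "tx": 0, "ty": 0, "tz": -0.02, "wx": 0, "wy": 0, "wz": 0}, {"grip": 1, "tx": 0, "ty": 0, "tz": -0.06, "wx": 0, "wy": 0, "wz": 0}, {"grip": 1, "tx": 0, "ty": 0, "tz": -0.11, "wx": 0, "wy": 0, "wz": 0}, {"grip": 1, "tx": 0, "ty": 0, "tz": -0.16, "wx": 0, "wy": 0, "wz": 0}, {"grip": 1, "tx": 0, "ty": 0, "tz": -0.21, "wx": 0, "wy": 0, "wz": 0}, {"grip": 1, "tx": 0, "ty": 0, "tz": -0.24, "wx": 0, "wy": 0, "wz": 0}, {"grip": 1, "tx": -0.02, "ty": 0.04, "tz": -0.25, "wx": 0, "wy": 0, "wz": 0.01}, {"grip": 1, "tx": -0.04, "ty": 0.09, "tz": -0.25, "wx": 0, "wy": 0, "wz": 0.02}, {"grip": 1, "tx": -0.06, "ty": 0.14, "tz": -0.25, "wx": 0, "wy": 0, "wz": 0.03}, {"grip": 1, "tx": -0.08, "ty": 0.18, "tz": -0.25, "wx": 0, "wy": 0, "wz": 0.04}])

```text
t: 12.95
position: [0.523, -0.2091, 0.2041]
eef_rot: [[-0.993, -0.119, -0.0], [-0.119, 0.993, 0.001], [0.0, 0.001, -1.0]]
contact_force: [0.8, -0.9, -2.4]
grip_width: 0.164
grasp_force: 45.0
```

Run:
```python
from h import *
s=arm.state();print(s["position"],s["grasp_force"],s["grip_width"],s["contact_force"],s["wrist_torque"],s["joint_vel"])
print(delta(s,[.5648,.0423,.2],np.pi-.217)[:2])
```

```text
[ 0.52297493 -0.20909119  0.20413315] 44.99724268913269 0.16357855163978313 [ 0.81529636 -0.93810461 -2.35061884] [ 0.01232756  0.00200089 -0.06565699] [ 0.45779459 -0.09998038  0.10172947 -0.00896267 -0.00460478  0.82142338]
[[-0.1431, 0.4892, 0.0086], [0.0002, -0.0001, 0.1072]]
```

Emit:
play_rows(rows=[{"grip": 1, "tx": -0.014, "ty": 0.05, "tz": 0, "wx": 0, "wy": 0, "wz": 0.015}, {"grip": 1, "tx": -0.03, "ty": 0.11, "tz": 0, "wx": 0, "wy": 0, "wz": 0.03}, {"grip": 1, "tx": -0.05, "ty": 0.17, "tz": 0, "wx": 0, "wy": 0, "wz": 0.05}, {"grip": 1, "tx": -0.068, "ty": 0.23, "tz": 0, "wx": 0, "wy": 0, "wz": 0.065}, {"grip": 1, "tx": -0.085, "ty": 0.29, "tz": 0, "wx": 0, "wy": 0, "wz": 0.08}, {"grip": 1, "tx": -0.1, "ty": 0.35, "tz": 0, "wx": 0, "wy": 0, "wz": 0.09}, {"grip": 1, "tx": -0.118, "ty": 0.41, "tz": 0, "wx": 0, "wy": 0, "wz": 0.1}, {"grip": 1, "tx": -0.133, "ty": 0.455, "tz": 0, "wx": 0, "wy": 0, "wz": 0.107}, {"grip": 1, "tx": -0.142, "ty": 0.483, "tz": 0, "wx": 0, "wy": 0, "wz": 0.107}, {"grip": 1, "tx": -0.142, "ty": 0.485, "tz": 0, "wx": 0, "wy": 0, "wz": 0.107}])

```text
t: 13.78
position: [0.5643, 0.0413, 0.2039]
eef_rot: [[-0.978, 0.21, -0.0], [0.21, 0.978, 0.001], [0.001, 0.001, -1.0]]
contact_force: [-0.3, -0.1, -2.6]
grip_width: 0.167
grasp_force: 45.0
```

Emit:
play_rows(rows=[{"grip": 1, "tx": 0, "ty": 0, "tz": 0, "wx": 0, "wy": 0, "wz": 0}, {"grip": 1, "tx": 0, "ty": 0, "tz": 0, "wx": 0, "wy": 0, "wz": 0}, {"grip": 1, "tx": 0, "ty": 0, "tz": 0, "wx": 0, "wy": 0, "wz": 0}, {"grip": 1, "tx": 0, "ty": 0, "tz": 0, "wx": 0, "wy": 0, "wz": 0}, {"grip": 1, "tx": 0, "ty": 0, "tz": 0, "wx": 0, "wy": 0, "wz": 0}, {"grip": 1, "tx": 0, "ty": 0, "tz": 0, "wx": 0, "wy": 0, "wz": 0}, {"grip": 1, "tx": 0, "ty": 0, "tz": 0, "wx": 0, "wy": 0, "wz": 0}, {"grip": 1, "tx": 0, "ty": 0, "tz": 0, "wx": 0, "wy": 0, "wz": 0}, {"grip": 1, "tx": 0, "ty": 0, "tz": 0, "wx": 0, "wy": 0, "wz": 0}, {"grip": 1, "tx": 0, "ty": 0, "tz": 0, "wx": 0, "wy": 0, "wz": 0}])

```text
t: 14.62
position: [0.5645, 0.0385, 0.2037]
eef_rot: [[-0.977, 0.213, 0.0], [0.213, 0.977, -0.0], [-0.0, -0.0, -1.0]]
contact_force: [0.5, -0.3, -2.7]
grip_width: 0.165
grasp_force: 45.0
```

Run:
```python
from h import *
s=arm.state();im=arm.read_camera("wrist");cv2.imwrite("pics/w8.png",im[...,::-1]);print(s["position"],s["eef_rot"],s["contact_force"],s["wrist_torque"],s["t"])
print(delta(s,[.5648,.0423,.2],np.pi-.217)[:2])
# guard tilt in the hand: the top-plate -x edge and sides, in tool frame at plate height
import pickle;pickle.dump((s,im),open("w8.pkl","wb"))
```

```text
[0.56447097 0.03853631 0.20367069] [[-9.77029810e-01  2.13102677e-01  1.77469832e-05]
 [ 2.13102677e-01  9.77029810e-01 -1.22328272e-05]
 [-1.99461799e-05 -8.16990718e-06 -1.00000000e+00]] [ 0.48009221 -0.30445289 -2.74569693] [ 0.00122303 -0.00622011 -0.03349112] 14.6167
[[0.001, 0.0075, 0.0073], [-0.0, 0.0, 0.0007]]
```

View pics/w8.png

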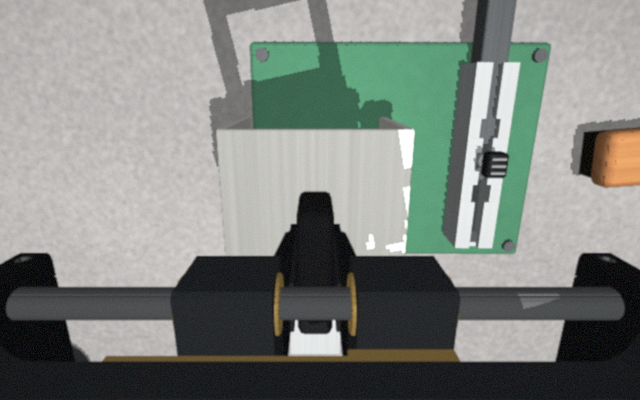

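The guard hangs level and square. Its -x plate edge runs from (219,130) to (414,130), centred on the fingers at 316, and the button at (495,164) is still in the second hole. I'll correct the lateral error and lower to just above the slot.

Emit:
play_rows(rows=[{"grip": 1, "tx": 0.0016, "ty": 0.0075, "tz": 0, "wx": 0, "wy": 0, "wz": 0.0005}, {"grip": 1, "tx": 0.0016, "ty": 0.0075, "tz": 0.02, "wx": 0, "wy": 0, "wz": 0.0005}, {"grip": 1, "tx": 0.0016, "ty": 0.0075, "tz": 0.05, "wx": 0, "wy": 0, "wz": 0.0005}, {"grip": 1, "tx": 0.0016, "ty": 0.0075, "tz": 0.08, "wx": 0, "wy": 0, "wz": 0.0005}, {"grip": 1, "tx": 0.0016, "ty": 0.0075, "tz": 0.11, "wx": 0, "wy": 0, "wz": 0.0005}, {"grip": 1, "tx": 0.0016, "ty": 0.0075, "tz": 0.13, "wx": 0, "wy": 0, "wz": 0.0005}, {"grip": 1, "tx": 0.0016, "ty": 0.0075, "tz": 0.142, "wx": 0, "wy": 0, "wz": 0.0005}, {"grip": 1, "tx": 0.0016, "ty": 0.0075, "tz": 0.144, "wx": 0, "wy": 0, "wz": 0.0005}, {"grip": 1, "tx": 0.0016, "ty": 0.0075, "tz": 0.144, "wx": 0, "wy": 0, "wz": 0.0005}, {"grip": 1, "tx": 0.0016, "ty": 0.0075, "tz": 0.144, "wx": 0, "wy": 0, "wz": 0.0005}])

```text
t: 15.5
position: [0.5651, 0.0424, 0.1326]
eef_rot: [[-0.977, 0.215, 0.002], [0.215, 0.977, -0.0], [-0.002, 0.0, -1.0]]
contact_force: [0.4, 0.3, -2.5]
grip_width: 0.166
grasp_force: 45.0
```

Run:
```python
from h import *
s=arm.state();print(s["position"],s["contact_force"],s["wrist_torque"],s["t"])
print(delta(s,[.5647,.0424,.0986],np.pi-.2165)[:2])
```

```text
[0.56514186 0.0424096  0.13255485] [ 0.37500117  0.29695849 -2.50653914] [ 0.00025473 -0.00097494 -0.00977701] 15.5
[[0.001, -0.0002, 0.0679], [0.0001, 0.0005, 0.0001]]
```

Emit:
play_rows(rows=[{"grip": 1, "tx": 0.0008, "ty": 0, "tz": 0.004, "wx": 0, "wy": 0, "wz": 0}, {"grip": 1, "tx": 0.0008, "ty": 0, "tz": 0.008, "wx": 0, "wy": 0, "wz": 0}, {"grip": 1, "tx": 0.0008, "ty": 0, "tz": 0.012, "wx": 0, "wy": 0, "wz": 0}, {"grip": 1, "tx": 0.0008, "ty": 0, "tz": 0.016, "wx": 0, "wy": 0, "wz": 0}, {"grip": 1, "tx": 0.0008, "ty": 0, "tz": 0.02, "wx": 0, "wy": 0, "wz": 0}, {"grip": 1, "tx": 0.0008, "ty": 0, "tz": 0.024, "wx": 0, "wy": 0, "wz": 0}, {"grip": 1, "tx": 0.0008, "ty": 0, "tz": 0.028, "wx": 0, "wy": 0, "wz": 0}, {"grip": 1, "tx": 0.0008, "ty": 0, "tz": 0.031, "wx": 0, "wy": 0, "wz": 0}, {"grip": 1, "tx": 0.0008, "ty": 0, "tz": 0.031, "wx": 0, "wy": 0, "wz": 0}, {"grip": 1, "tx": 0.0008, "ty": 0, "tz": 0.031, "wx": 0, "wy": 0, "wz": 0}])

```text
t: 16.33
position: [0.564, 0.0425, 0.116]
eef_rot: [[-0.977, 0.215, -0.0], [0.215, 0.977, -0.0], [0.0, -0.0, -1.0]]
contact_force: [-0.3, 0.6, -2.2]
grip_width: 0.166
grasp_force: 45.0
```

Run:
```python
from h import *
s=arm.state();print(s["position"],s["contact_force"],s["wrist_torque"],s["t"])
print(delta(s,[.5647,.0424,.0986],np.pi-.2165)[:2])
```

```text
[0.56399197 0.04246785 0.11595914] [-0.29400003  0.6336496  -2.19816093] [-0.0248332   0.05363981 -0.01977102] 16.3333
[[-0.0014, 0.0002, 0.0347], [-0.0, -0.0001, 0.0001]]
```

The tip is about 7 mm into the slot with no contact load, so I'll continue down.

Emit:
play_rows(rows=[{"grip": 1, "tx": -0.0006, "ty": 0, "tz": 0.004, "wx": 0, "wy": 0, "wz": 0}, {"grip": 1, "tx": -0.0006, "ty": 0, "tz": 0.009, "wx": 0, "wy": 0, "wz": 0}, {"grip": 1, "tx": -0.0006, "ty": 0, "tz": 0.014, "wx": 0, "wy": 0, "wz": 0}, {"grip": 1, "tx": -0.0006, "ty": 0, "tz": 0.019, "wx": 0, "wy": 0, "wz": 0}, {"grip": 1, "tx": -0.0006, "ty": 0, "tz": 0.024, "wx": 0, "wy": 0, "wz": 0}, {"grip": 1, "tx": -0.0006, "ty": 0, "tz": 0.028, "wx": 0, "wy": 0, "wz": 0}, {"grip": 1, "tx": -0.0006, "ty": 0, "tz": 0.031, "wx": 0, "wy": 0, "wz": 0}, {"grip": 1, "tx": -0.0006, "ty": 0, "tz": 0.032, "wx": 0, "wy": 0, "wz": 0}, {"grip": 1, "tx": -0.0006, "ty": 0, "tz": 0.032, "wx": 0, "wy": 0, "wz": 0}, {"grip": 1, "tx": -0.0006, "ty": 0, "tz": 0.032, "wx": 0, "wy": 0, "wz": 0}])

```text
t: 17.17
position: [0.5644, 0.0424, 0.1002]
eef_rot: [[-0.977, 0.215, 0.0], [0.215, 0.977, -0.0], [-0.0, 0.0, -1.0]]
contact_force: [-0.1, -0.5, -2.1]
grip_width: 0.167
grasp_force: 45.0
```

Emit:
play_rows(rows=[{"grip": 1, "tx": 0, "ty": 0, "tz": 0.001, "wx": 0, "wy": 0, "wz": 0}, {"grip": 1, "tx": 0, "ty": 0, "tz": 0.002, "wx": 0, "wy": 0, "wz": 0}, {"grip": 1, "tx": 0, "ty": 0, "tz": 0.003, "wx": 0, "wy": 0, "wz": 0}, {"grip": 1, "tx": 0, "ty": 0, "tz": 0.004, "wx": 0, "wy": 0, "wz": 0}, {"grip": 1, "tx": 0, "ty": 0, "tz": 0.0045, "wx": 0, "wy": 0, "wz": 0}, {"grip": 1, "tx": 0, "ty": 0, "tz": 0.0045, "wx": 0, "wy": 0, "wz": 0}, {"grip": 1, "tx": 0, "ty": 0, "tz": 0.0045, "wx": 0, "wy": 0, "wz": 0}, {"grip": 1, "tx": 0, "ty": 0, "tz": 0.0045, "wx": 0, "wy": 0, "wz": 0}, {"grip": 1, "tx": 0, "ty": 0, "tz": 0.0045, "wx": 0, "wy": 0, "wz": 0}, {"grip": 1, "tx": 0, "ty": 0, "tz": 0.0045, "wx": 0, "wy": 0, "wz": 0}])

```text
t: 18.0
position: [0.5646, 0.0424, 0.0986]
eef_rot: [[-0.977, 0.215, 0.0], [0.215, 0.977, -0.0], [-0.0, -0.0, -1.0]]
contact_force: [-2.9, -0.8, 6.3]
grip_width: 0.166
grasp_force: 45.0
```

It made contact at exactly the expected height, TCP 98.6 mm, so the guard is home. Release and retreat.

Emit:
play_rows(rows=[{"grip": 0.8, "tx": 0, "ty": 0, "tz": -0.001, "wx": 0, "wy": 0, "wz": 0}, {"grip": 0.6, "tx": 0, "ty": 0, "tz": -0.001, "wx": 0, "wy": 0, "wz": 0}, {"grip": 0.4, "tx": 0, "ty": 0, "tz": -0.001, "wx": 0, "wy": 0, "wz": 0}, {"grip": 0.4, "tx": 0, "ty": 0, "tz": -0.001, "wx": 0, "wy": 0, "wz": 0}, {"grip": 0.4, "tx": 0, "ty": 0, "tz": -0.001, "wx": 0, "wy": 0, "wz": 0}, {"grip": 0.4, "tx": 0, "ty": 0, "tz": -0.001, "wx": 0, "wy": 0, "wz": 0}, {"grip": 0.4, "tx": 0, "ty": 0, "tz": -0.03, "wx": 0, "wy": 0, "wz": 0}, {"grip": 0.4, "tx": 0, "ty": 0, "tz": -0.08, "wx": 0, "wy": 0, "wz": 0}, {"grip": 0.4, "tx": 0, "ty": 0, "tz": -0.14, "wx": 0, "wy": 0, "wz": 0}, {"grip": 0.4, "tx": 0, "ty": 0, "tz": -0.2, "wx": 0, "wy": 0, "wz": 0}])

```text
t: 18.83
position: [0.5638, 0.0424, 0.1981]
eef_rot: [[-0.977, 0.215, -0.002], [0.215, 0.977, 0.0], [0.002, -0.0, -1.0]]
contact_force: [0.3, -0.1, 0.8]
grip_width: 0.597
grasp_force: 0.0
```

Emit:
play_rows(rows=[{"grip": 0.4, "tx": 0, "ty": 0, "tz": -0.05, "wx": 0, "wy": 0, "wz": 0}, {"grip": 0.4, "tx": 0, "ty": 0, "tz": -0.1, "wx": 0, "wy": 0, "wz": 0}, {"grip": 0.4, "tx": 0, "ty": 0, "tz": -0.1, "wx": 0, "wy": 0, "wz": 0}, {"grip": 0.4, "tx": 0, "ty": 0, "tz": -0.1, "wx": 0, "wy": 0, "wz": 0}, {"grip": 0.4, "tx": 0, "ty": 0, "tz": -0.1, "wx": 0, "wy": 0, "wz": 0}, {"grip": 0.4, "tx": 0, "ty": 0, "tz": -0.1, "wx": 0, "wy": 0, "wz": 0}, {"grip": 0.4, "tx": 0, "ty": 0, "tz": -0.1, "wx": 0, "wy": 0, "wz": 0}, {"grip": 0.4, "tx": 0, "ty": 0, "tz": -0.1, "wx": 0, "wy": 0, "wz": 0}, {"grip": 0.4, "tx": 0, "ty": 0, "tz": -0.1, "wx": 0, "wy": 0, "wz": 0}, {"grip": 0.4, "tx": 0, "ty": 0, "tz": -0.1, "wx": 0, "wy": 0, "wz": 0}])

```text
t: 19.67
position: [0.5642, 0.0424, 0.2473]
eef_rot: [[-0.977, 0.215, -0.001], [0.215, 0.977, 0.0], [0.001, -0.0, -1.0]]
contact_force: [-1.5, 0.7, 0.1]
grip_width: 0.599
grasp_force: 0.0
```

```bash
cat > chk.py <<'E'
from h import *
s=arm.state();im=arm.read_camera("wrist");cm=cam("wrist",s);print(s["position"],s["t"],s["contact_force"])
V=cv2.GaussianBlur(im,(3,3),0).astype(float).mean(2)
y=-.2165;ux=np.array([np.cos(y),np.sin(y)]);uy=np.array([-ux[1],ux[0]])
o=np.array([.5514,.1220])+.02*ux-.075*uy
gx=np.abs(cv2.Sobel(V,cv2.CV_64F,1,0));gy=np.abs(cv2.Sobel(V,cv2.CV_64F,0,1))
Z=.095
for n,(a,b) in {"y+":(None,.048),"y-":(None,-.048),"x+":(.05,None),"x-":(-.05,None)}.items():
    r=[]
    for t in np.linspace(-.04,.04,41):
        if abs(t)<.02 and a is not None: continue
        p=o+(a if a is not None else t)*ux+(b if b is not None else t)*uy
        u,v=proj(cm,[[*p,Z]])[0];u,v=int(round(u)),int(round(v))
        if not(8<u<630 and 8<v<250): continue
        if a is None: q=(u-7+np.argmax(gx[v,u-7:u+8]),v)
        else: q=(u,v-7+np.argmax(gy[v-7:v+8,u]))
        w=cast(cm,[q],Z)[0,:2]-o; r.append((w@ux if a is not None else w@uy))
    print(n,len(r),np.round(np.percentile(r,[25,50,75])*np.array(1e3),1) if r else None)
E
python3 chk.py
```

```text
[0.56420319 0.04239164 0.24727634] 19.6667 [-1.52388097  0.73402133  0.0970555 ]
y+ 41 [46.9 47.3 47.5]
y- 41 [-52.3 -48.6 -48.3]
x+ 21 [49.4 49.5 49.5]
x- 21 [-50.4 -50.3 -50.3]
```

The released guard measures within 1 mm of the fitted pose, with its plate at 95 mm height. Handing in.

```bash
python3 -c "
from station import arm
print(arm.sign_off())"
```

```text
the job is handed in; nothing more can be done
None
```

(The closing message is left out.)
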